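# Prop the clamped beam on its jack

### The arm

A 6-joint arm with a two-finger parallel gripper is mounted at the origin on the work surface. World frame = base frame: x ahead of the robot, y to its left, z up, the work surface at z = 0. Lengths are in m, angles in rad, forces in N, time in s.
With the tool pointing down it reaches from about 0.35 to 0.975 m from the base axis. Payload 4.9 kg.
Tool frame: the origin (TCP) lies at the very end of the fingers, on their centre line; the grasp point (between the pads) lies 19 mm behind it; z points along the fingers, y is the line along which they close (so a half turn about z gives the same grasp; the last joint's range is limited). The gripper opens to 85 mm and grips with 20 to 120 N. Pads are 22 mm wide; open, the fingers measure 114 mm over their backs; the gripper's body (76 mm by 85 mm) begins 54 mm behind the grasp point. The pads swing forward as they close: fully open they stand 13 mm farther back than shut.
Start: joints at [1.124, 0.053, 1.613, -0, 1.476, -0.119], TCP at [0.201, 0.592, 0.231] pointing down, gripper open.
Joint ranges: [-3.01, 3.01], [-1.01, 2.22], [0.06, 2.58], [-1.02, 4.17], [0.09, 2.62], [-3.14, 3.14]. Speed limits (rad/s): [2.57, 2.57, 3.14, 3.14, 3.14, 3.14].

### API

Orientations are given as a rotation vector (axis times angle).
In Python, from station import ctrl gives the robot as it stands. The module is installed in compiled form; this text tells all that it offers.
- The arm moves only by the tool jog_arm, never from a script. Its argument "steps" is a list of rows, each an object with "delta_rot": the turn, a rotation vector about the tool's x, y, z in degrees, a list of three; "linear": the shift along the tool's x, y, z in m, a list of three; "grip": the finger opening in m, from 0 to 0.0854. In form: [{"delta_rot": [rx, ry, rz], "linear": [x, y, z], "grip": grip}, ...]. A call has 1 to 10 rows; each row shifts and turns the commanded pose from where the row before left it, along the tool's axes as they then stand; what a row does not reach is not made up. A row lasts 1/10 s, in which the tool goes at most 50 mm and 8.59 degrees, less where a joint would pass 70% of its speed; a pose out of reach is approached as far as the arm can. A call with a gripper value outside its range is refused whole. The fingers move at their own pace and stop on an object; "newtons" is the grip in N (left out, the last holds). Time passes only in rows, so rows that do not move let the fingers close. It gives the time, the measured TCP pose, the force, the opening and the grip force at its end, in the units of the state.
- ctrl.get_obs(): the state, without advancing time (a new reading comes with each control period).
- ctrl.get_image(name): name is "scene" or "top"; returns (picture, depth): 400x640x3 uint8, red, green, blue; 400x640 float32, m along the optical axis (not along the pixel's ray), 0 where there is no reading.
- ctrl.camera_info(name): a dict with "camera_matrix" (3x3 intrinsics, pixels), "R" (3x3) and "t" (3): a world point X has camera coordinates R X + t. Camera axes: x right, y down, z forward; pixel columns grow to the right and rows downward; lengths in m; the calibration is good to about 2 mm. A picture is of the moment at which its call begins. camera_info takes no time and is no camera call.
- ctrl.finish_job(): hands the job in; it is judged then, once.
The state is a dict: "t": time; "q": joint angles; "dq": joint speeds; "effort": joint torques, N m; "tool_pos": TCP position; "tool_rot": TCP orientation; "contact_force": force on the tool from outside, world axes, zero at the start; "wrist_torque": the same for the moment, N m; "opening": finger opening in m; "grip_force": force on a finger pad.
Only numpy, scipy, OpenCV 4.12 (cv2) and the standard library are available. Lean on these libraries where they do the work, as an engineer would, in place of code of your own. Each camera call takes 0.05 s, during which the arm holds its last target. There are 200 camera calls.

### The job

Get the overhanging beam propped for grinding: release the jack's locking lever, then put the loose bearing plate flat under the jack's foot so that the foot stands over the ring marked on the plate, then wind the crank clockwise until you feel it stiffen and the foot bears firmly on the plate, about a third of a turn past first touch and no more than about half a turn, and finally lock the lever again. Leave the other things on the bench where they are.

Things in the scene. Friction and masses are not known exactly. Their poses are not given: they have to be found in the camera images.
- stand: Fixed assembly: steel box beam 50 mm wide (z 110 to 170 mm) held in a grey vise, with a jack on its free end. Origin: on the table, on the jack's vertical axis. The beam runs from the jack along +y; the vise (160 mm base, 190 mm high, screw out to x = -150 mm) is at y = 345 mm. Jack tube 52 mm diameter from z 85 to 199 mm, head 66 mm up to 225 mm. The space under the jack on the -y side is open
- crank_axis (a point): Point on the crank's vertical axis, 240 mm above the table, at the height of the crank arm (a flat steel bar 22 mm wide, top at 245 mm), which carries the knob at a radius of 55 mm
- knob_grip (a point): Middle of the crank's upright black knob, 26 mm diameter, z 246 to 298 mm. It spins freely on the crank arm, so the tool need not turn. Clockwise from above lowers the foot 15 mm per turn. Free winding takes about 5.5 N; past touch the load rises 6.5 N per turn more (with the tool stopped: as much more push back anticlockwise than in free winding). The screw holds where it is left
- foot: Foot of the jack: round rubber-faced disc of 62 mm diameter, 17 mm high. Origin: centre of its underside. It starts 20 to 36 mm above the table. The foot is spring-mounted on the leg, 10 N per mm (14 mm travel): after it touches it stays while the leg comes down, so a third of a turn past first touch presses with about 50 N
- lock (a joint): Angle of the jack's locking lever on top of the beam: 0 = released (leaning 0.6 rad from upright towards the stand's -x), 1.2 = locked (leaning 0.6 rad towards the stand's +x), with stops at both. It swings about an axis along the stand's y, takes about 1.5 N at its ball and stays where it is left. It does not block the crank, but has to be released before the work and locked after
- lock_hinge (a point): Hinge of the locking lever, 190 mm above the table, 140 mm from the jack's axis along the beam. The block under it is 46 x 40 mm, top at 186 mm
- lock_ball (a point): Centre of the black 24 mm ball at the end of the locking lever, 70 mm from its hinge (lever rod 12 mm diameter)
- plate: Loose aluminium bearing plate, 190 x 90 x 12 mm, about 0.6 kg, lying flat. Origin: centre of its underside; x along its length. An upright lug (36 mm along x, 12 mm thick along y, from the plate's top up to 64 mm above the table) stands at x = +75 mm: grip it across its thickness to slide the plate along the table
- seat (a point): Centre of the ring mark (72 mm diameter) on the plate's top, where the foot must stand: x = -50 mm of the plate, 12 mm above its underside
- lug (a point): Middle of the top of the plate's lug
- offcut: Bystander: loose offcut of square steel tube, 40 x 100 x 40 mm, below the beam. Origin: centre of its underside
- hammer: Bystander: hammer 260 mm long, lying between robot and jack. Origin: underside, x along its length
- wrench: Bystander: wrench 200 mm long, lying beyond the plate. Origin: underside, x along its length
- angle_iron: Bystander: piece of steel angle 180 x 50 x 50 mm, lying beyond the jack. Origin: underside centre, x along its length
- spray: Bystander: spray can, 64 mm diameter, 190 mm high, standing. Origin: centre of its underside
- mug: Bystander: mug, 80 mm diameter, 90 mm high, standing in front of the robot. Origin: centre of its underside
There are look-alikes about, which are no part of the job. Leave any orange or pink look-alike of the plate alone.

How it is judged:
By the outcome, as a careful person would: the job done as asked, in the order asked, and still so for the second after the job is handed in, with the robot touching nothing.
It also fails if it takes over 72 s, if anything falls off the work surface, if the arm or the gripper's body presses on something with over 40 N, if the wrist force passes 120 N, or if a joint passes its speed limit or range.

## Working session

There is one attempt and no reset: what is moved stays moved. The work goes in short steps, Python scripts to look and compute and a tool call to move; the robot and the scene stay as the last step left them, time stands still between calls to the robot, and variables do not carry over. Pictures are saved under pics/ and viewed, at most 10 in all, crops included, and the job is handed in when it is done.

Besides the shell and the picture viewer there is one more tool, called as name(argument=value, ...) on one line, values as JSON. jog_arm: Moves the arm, as the interface text tells. Its arguments: {"type":"object","properties":{"steps":{"type":"array"},"newtons":{"type":"number"}},"required":["steps"]}

```bash
mkdir -p pics; cat > h.py <<'E'
import numpy as np, cv2
from station import ctrl
from scipy.spatial.transform import Rotation as Ro
def cap(n):
    im,d=ctrl.get_image(n); np.savez(f'/tmp/{n}.npz',im=im,d=d); return im,d
def load(n):
    z=np.load(f'/tmp/{n}.npz'); return z['im'],z['d']
def cloud(n,d):
    c=ctrl.camera_info(n);K=np.array(c['camera_matrix']);R=np.array(c['R']);t=np.array(c['t'])
    v,u=np.mgrid[:400,:640]
    P=np.stack([(u-K[0,2])/K[0,0]*d,(v-K[1,2])/K[1,1]*d,d],-1)
    W=(P-t)@R; W[d<=0]=np.nan
    return W
def ray(n,u,v,z):
    c=ctrl.camera_info(n);K=np.array(c['camera_matrix']);R=np.array(c['R']);t=np.array(c['t'])
    r=R.T@np.linalg.solve(K,[u,v,1]);o=-R.T@t
    return o+r*(z-o[2])/r[2]
def proj(n,X):
    c=ctrl.camera_info(n);p=np.array(c['camera_matrix'])@(np.array(c['R'])@np.array(X)+np.array(c['t']));return p[:2]/p[2]
def save(im,name): cv2.imwrite('pics/'+name,im[...,::-1])
E
python3 - <<'E'
from h import *
for n in('scene','top'):
    im,d=cap(n); save(im,n+'0.png'); c=ctrl.camera_info(n); print(n,-np.array(c['R']).T@c['t'],np.array(c['R'])[2])
print(ctrl.get_obs())
E
```

```text
scene [ 1.04378424 -0.05829895  1.10400042] [-0.50439952 -0.01644405 -0.8633138 ]
top [ 0.40504271 -0.06895041  1.51443865] [ 0.05366334  0.00697266 -0.99853474]
{'t': 0.1, 'q': array([ 1.12400152e+00,  5.32917955e-02,  1.61416719e+00,  9.81165775e-06,
        1.47601204e+00, -1.18998992e-01]), 'dq': array([-0.0006139 ,  0.00045447, -0.00273016, -0.0019444 , -0.00252722,
       -0.00026151]), 'effort': array([-6.06726735e-05, -3.94903457e+01, -3.71361995e+01, -1.00635191e-04,
        3.94015282e-03, -2.69051768e-07]), 'tool_pos': array([0.20097107, 0.59120408, 0.2301791 ]), 'tool_rot': array([-5.12512463e-01, -3.09896342e+00,  2.82850021e-03]), 'contact_force': array([-0.87978851,  0.44289613, -1.05953359]), 'wrist_torque': array([-0.00613113,  0.02142856, -0.02456579]), 'grip_force': 0.0, 'opening': 0.08534084603583375}
```

View pics/scene0.png

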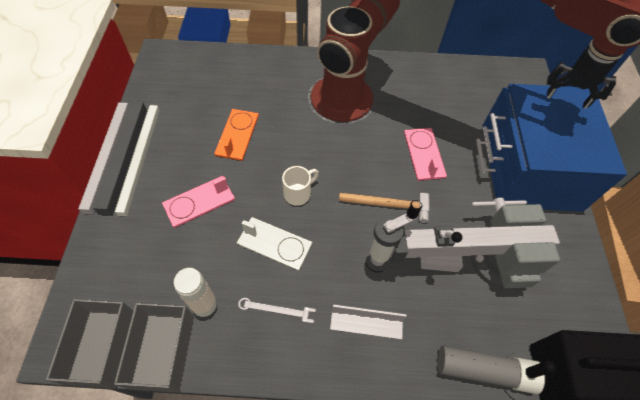

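View pics/top0.png

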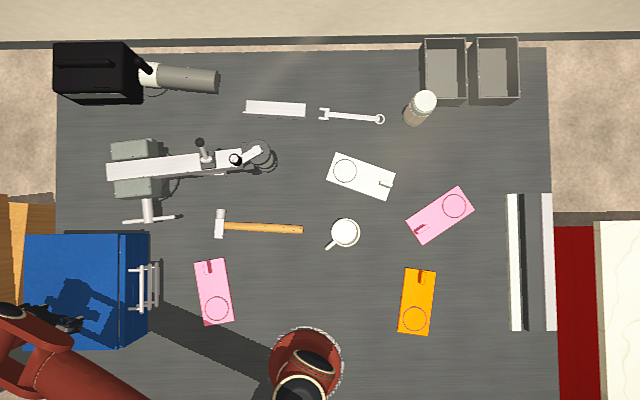

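The candidates for the plate are white at scene (275,243) / top (361,176), pink at top (440,215) and (213,292), and orange at top (417,300). By the description it's the white/aluminium one. The jack is at top (255,155) and the lever ball at about top (200,143). I'll check both in an enlarged crop and measure.

```bash
python3 - <<'E'
from h import *
it,dt=load('top'); is_,ds=load('scene')
a=cv2.resize(it[120:210,180:400],(800,327),interpolation=cv2.INTER_CUBIC)
b=cv2.resize(is_[185:280,230:480],(700,266),interpolation=cv2.INTER_CUBIC)
o=np.zeros((600,800,3),np.uint8);o[:327]=a;o[330:596,:700]=b
save(o,'crop1.png')
for n,im,d in(('top',it,dt),('scene',is_,ds)):
    W=cloud(n,d); print(n)
    for lo,hi in((.06,.068),(.165,.175),(.22,.23),(.24,.25),(.29,.302),(.235,.262)):
        m=(W[...,2]>lo)&(W[...,2]<hi)&(W[...,0]>.3)&(W[...,0]<.8)&(W[...,1]>-.4)&(W[...,1]<.45)
        k,l,s,c=cv2.connectedComponentsWithStats(m.astype(np.uint8))
        for i in range(1,k):
            if s[i,4]>12: print(lo,s[i,4],c[i].round(),W[l==i].mean(0).round(3),W[l==i].min(0).round(3),W[l==i].max(0).round(3))
E
```

```text
top
0.06 39 [387. 183.] [ 0.531 -0.246  0.064] [ 0.522 -0.261  0.06 ] [ 0.54  -0.229  0.068]
0.06 43 [423. 229.] [ 0.397 -0.346  0.064] [ 0.386 -0.361  0.06 ] [ 0.408 -0.33   0.068]
0.06 19 [205. 264.] [0.307 0.28  0.064] [0.3   0.273 0.061] [0.312 0.286 0.068]
0.165 1545 [181. 163.] [0.584 0.319 0.17 ] [0.548 0.143 0.165] [0.636 0.45  0.175]
0.165 46 [247. 167.] [0.571 0.14  0.171] [0.563 0.122 0.166] [0.581 0.163 0.175]
0.165 27 [153. 187.] [0.522 0.394 0.171] [0.499 0.391 0.165] [0.545 0.402 0.175]
0.165 15 [142. 267.] [0.307 0.424 0.168] [0.302 0.42  0.165] [0.313 0.428 0.173]
0.22 324 [260. 151.] [0.605 0.1   0.224] [0.571 0.072 0.22 ] [0.637 0.135 0.23 ]
0.22 15 [203. 151.] [0.607 0.245 0.224] [0.6   0.24  0.221] [0.613 0.251 0.229]
0.24 183 [251. 154.] [0.595 0.119 0.245] [0.567 0.091 0.24 ] [0.618 0.148 0.25 ]
0.24 19 [235. 160.] [0.581 0.16  0.245] [0.575 0.154 0.24 ] [0.587 0.167 0.248]
0.29 38 [235. 159.] [0.576 0.151 0.296] [0.565 0.141 0.29 ] [0.588 0.166 0.302]
0.235 72 [200. 143.] [0.624 0.246 0.254] [0.613 0.236 0.235] [0.636 0.258 0.262]
0.235 225 [250. 154.] [0.594 
[... 784 characters left out ...]
] [0.301 0.419 0.165] [0.315 0.441 0.171]
0.165 2104 [472. 237.] [0.587 0.314 0.17 ] [0.505 0.147 0.165] [0.651 0.45  0.175]
0.165 80 [391. 249.] [0.63  0.118 0.171] [0.605 0.078 0.165] [0.64  0.155 0.175]
0.165 53 [195. 292.] [ 0.759 -0.32   0.17 ] [ 0.728 -0.347  0.165] [ 0.772 -0.307  0.175]
0.22 438 [387. 232.] [0.612 0.1   0.225] [0.572 0.071 0.22 ] [0.639 0.135 0.23 ]
0.24 255 [397. 222.] [0.597 0.121 0.246] [0.574 0.089 0.24 ] [0.62  0.166 0.25 ]
0.29 54 [415. 207.] [0.583 0.15  0.296] [0.566 0.139 0.29 ] [0.592 0.164 0.299]
0.235 310 [398. 222.] [0.597 0.122 0.247] [0.574 0.089 0.237] [0.62  0.166 0.262]
0.235 86 [456. 237.] [0.631 0.244 0.257] [0.618 0.235 0.246] [0.64  0.255 0.262]
```

View pics/crop1.png

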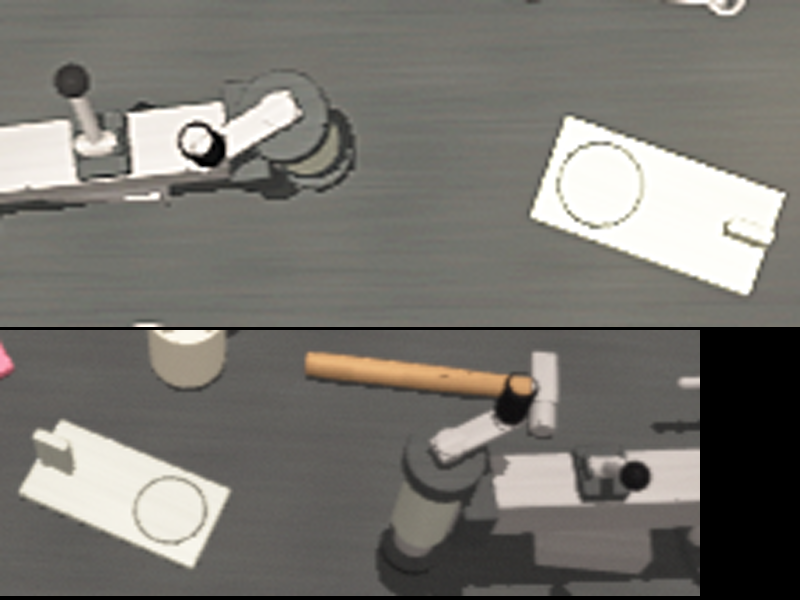

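```bash
python3 - <<'E'
from h import *
print(Ro.from_rotvec(ctrl.get_obs()['tool_rot']).as_matrix().round(3))
for n,(u0,v0,u1,v1) in(('top',(320,145,402,207)),('scene',(232,212,318,272))):
    im,d=load(n); W=cloud(n,d)
    g=im[v0:v1,u0:u1].astype(int); m=((g.min(2)>150)&(W[v0:v1,u0:u1,2]<.02)).astype(np.uint8)
    cs,_=cv2.findContours(m,cv2.RETR_EXTERNAL,cv2.CHAIN_APPROX_NONE);c=max(cs,key=cv2.contourArea)[:,0]
    P=np.array([ray(n,u+u0,v+v0,.012)[:2] for u,v in c]);r=cv2.minAreaRect((P*1000).astype(np.float32));print(n,'plate',r)
    # ring: dark pixels inside hull
    h=np.zeros_like(m);cv2.fillPoly(h,[c.reshape(-1,1,2)],1);h=cv2.erode(h,np.ones((5,5)))
    gr=g.mean(2);med=np.median(gr[h>0]);q=(h>0)&(gr<med-15)
    vv,uu=np.nonzero(q);Q=np.array([ray(n,u+u0,v+v0,.012)[:2] for u,v in zip(uu,vv)])
    # keep around coarse ring center: iterate
    c0=np.array([.53,-.245]);Q=Q[np.linalg.norm(Q-c0,axis=1)>.06]
    for _ in range(5):
        A=np.c_[2*Q,np.ones(len(Q))];s=np.linalg.lstsq(A,(Q**2).sum(1),rcond=None)[0];cen=s[:2];R=np.sqrt(s[2]+cen@cen)
        Q=Q[abs(np.linalg.norm(Q-cen,axis=1)-R)<.006]
    print('ring',cen,R,len(Q))
    # beam
    b=(W[...,2]>.165)&(W[...,2]<.173)&(W[...,1]>.19)&(W[...,1]<.30)&(W[...,0]>.5)&(W[...,0]<.68)&(im.min(2)>170)
    X=W[b]; rr=cv2.minAreaRect((X[:,:2]*1000).astype(np.float32));print('beam',rr)
    # low objects near jack
    for lo,hi,nm in((.03,.045,'offcut'),(.015,.035,'low')):
        b=(W[...,2]>lo)&(W[...,2]<hi)&(W[...,0]>.38)&(W[...,0]<.8)&(W[...,1]>-.33)&(W[...,1]<.33)
        k,l,st,cc=cv2.connectedComponentsWithStats(b.astype(np.uint8))
        for i in range(1,k):
            if st[i,4]>15: print(nm,st[i,4],cc[i].round(),W[l==i].min(0).round(3),W[l==i].max(0).round(3))
E
```

```text
[[-0.947  0.322 -0.001]
 [ 0.322  0.947 -0.002]
 [ 0.    -0.002 -1.   ]]
top plate ((557.6362915039062, -173.69232177734375), (191.26365661621094, 90.00474548339844), 69.16134643554688)
ring [ 0.57552968 -0.12744012] 0.03445734575501093 91
beam ((590.4056396484375, 245.82740783691406), (48.66142272949219, 112.94096374511719), 5.3190693855285645)
offcut 45 [260. 114.] [0.738 0.074 0.03 ] [0.749 0.169 0.045]
offcut 16 [408. 119.] [ 0.709 -0.327  0.03 ] [ 0.736 -0.307  0.044]
offcut 89 [270. 165.] [0.574 0.075 0.032] [0.627 0.128 0.045]
offcut 61 [213. 173.] [0.567 0.231 0.03 ] [0.576 0.31  0.045]
low 26 [407. 120.] [ 0.709 -0.33   0.016] [ 0.747 -0.306  0.034]
low 78 [276. 116.] [ 0.732 -0.008  0.015] [0.746 0.152 0.035]
low 857 [251. 226.] [0.382 0.002 0.015] [0.465 0.26  0.034]
scene plate ((558.533447265625, -175.11251831054688), (190.3853759765625, 90.54472351074219), 69.01880645751953)
ring [ 0.57547821 -0.12844891] 0.034563578956553064 160
beam ((590.3399658203125, 245.45973205566406), (48.23830795288086, 113.6050033569336), 6.57152795791626)
offcut 70 [296. 197.] [ 0.403 -0.163 
[... 164 characters left out ...]
fcut 388 [444. 261.] [0.58  0.228 0.03 ] [0.611 0.328 0.045]
offcut 32 [209. 307.] [ 0.731 -0.329  0.03 ] [ 0.77  -0.307  0.045]
offcut 121 [369. 313.] [ 0.738 -0.01   0.03 ] [0.753 0.167 0.045]
low 86 [297. 199.] [ 0.401 -0.164  0.015] [ 0.435 -0.087  0.035]
low 540 [373. 200.] [ 0.391 -0.     0.015] [0.429 0.207 0.034]
low 283 [422. 206.] [0.381 0.21  0.016] [0.469 0.262 0.032]
low 42 [249. 232.] [ 0.531 -0.265  0.015] [ 0.544 -0.228  0.034]
low 21 [290. 248.] [ 0.56  -0.141  0.015] [ 0.587 -0.118  0.017]
low 106 [441. 267.] [0.603 0.228 0.015] [0.611 0.327 0.035]
low 51 [211. 308.] [ 0.726 -0.329  0.016] [ 0.77  -0.307  0.035]
low 160 [367. 314.] [ 0.738 -0.01   0.015] [0.753 0.17  0.035]
```

jog_arm(steps=[{"delta_rot":[0,0,8.2],"linear":[0,0,-0.03],"grip":0.05},{"delta_rot":[0,0,8.2],"linear":[0,0,-0.03],"grip":0.05},{"delta_rot":[0,0,8.2],"linear":[0,0,-0.03],"grip":0.05},{"delta_rot":[0,0,8.2],"linear":[0,0,-0.02],"grip":0.05},{"delta_rot":[0,0,8.2],"linear":[0,0,0],"grip":0.05},{"delta_rot":[0,0,8.2],"linear":[0,0,0],"grip":0.05},{"delta_rot":[0,0,8.2],"linear":[0,0,0],"grip":0.05},{"delta_rot":[0,0,8.2],"linear":[0,0,0],"grip":0.05}])

```text
t: 0.9
tool_pos: [0.2011, 0.5915, 0.3406]
tool_rot: [2.117, 2.321, -0.002]
contact_force: [0.9, -0.2, -0.0]
opening: 0.0503
grip_force: 0.0
```

```bash
cat >> h.py <<'E'
def go(*targets):
    """tool-frame shift from now to world targets, chained; and heading of tool y"""
    o=ctrl.get_obs();R=Ro.from_rotvec(o['tool_rot']).as_matrix();p=o['tool_pos']
    print('t',round(o['t'],2),'p',p.round(4),'phi',np.degrees(np.arctan2(R[1,1],R[0,1])).round(2),'tilt',np.degrees(np.arccos(-R[2,2])).round(2),'F',o['contact_force'].round(1),'op',round(o['opening'],4),'q6',o['q'][5].round(2))
    for T in targets:
        print((R.T@(np.array(T)-p)).round(4)); p=np.array(T)
E
python3 -c "
from h import *
go((.630,.249,.34))"
```

```text
t 0.9 p [0.2011 0.5915 0.3406] phi 5.28 tilt 0.07 F [ 0.9 -0.2 -0. ] op 0.0503 q6 1.03
[-0.3805  0.3955  0.0007]
```

jog_arm(steps=[{"delta_rot":[0,0,0],"linear":[-0.03,0.031,0],"grip":0.05},{"delta_rot":[0,0,0],"linear":[-0.03,0.031,0],"grip":0.05},{"delta_rot":[0,0,0],"linear":[-0.03,0.031,0],"grip":0.05},{"delta_rot":[0,0,0],"linear":[-0.03,0.031,0],"grip":0.05},{"delta_rot":[0,0,0],"linear":[-0.03,0.031,0],"grip":0.05},{"delta_rot":[0,0,0],"linear":[-0.03,0.031,0],"grip":0.05},{"delta_rot":[0,0,0],"linear":[-0.03,0.031,0],"grip":0.05},{"delta_rot":[0,0,0],"linear":[-0.03,0.031,0],"grip":0.05},{"delta_rot":[0,0,0],"linear":[-0.03,0.031,0],"grip":0.05},{"delta_rot":[0,0,0],"linear":[-0.03,0.031,0],"grip":0.05}])

```text
t: 1.9
tool_pos: [0.5401, 0.3221, 0.3407]
tool_rot: [-2.11, -2.327, 0.001]
contact_force: [0.5, 0.2, -1.2]
opening: 0.0499
grip_force: 0.0
```

```bash
python3 -c "
from h import *
go((.630,.247,.34),(.63,.247,.236),(.54,.240,.236))"
```

```text
t 1.9 p [0.5401 0.3221 0.3407] phi 5.61 tilt 0.05 F [ 0.5  0.2 -1.2] op 0.0499 q6 0.32
[-0.0835  0.0821  0.0006]
[0.00e+00 1.00e-04 1.04e-01]
[ 0.0018 -0.0903  0.0001]
```

jog_arm(steps=[{"delta_rot":[0,0,0],"linear":[-0.028,0.0275,0],"grip":0.05},{"delta_rot":[0,0,0],"linear":[-0.028,0.0275,0],"grip":0.05},{"delta_rot":[0,0,0],"linear":[-0.0275,0.027,0],"grip":0.05},{"delta_rot":[0,0,0],"linear":[0,0,0.03],"grip":0.05},{"delta_rot":[0,0,0],"linear":[0,0,0.03],"grip":0.05},{"delta_rot":[0,0,0],"linear":[0,0,0.025],"grip":0.05},{"delta_rot":[0,0,0],"linear":[0,0,0.019],"grip":0.05}])

```text
t: 2.6
tool_pos: [0.6279, 0.2479, 0.234]
tool_rot: [-2.109, -2.326, 0.005]
contact_force: [-0.8, -0.5, 0.1]
opening: 0.0499
grip_force: 0.0
```

jog_arm(steps=[{"delta_rot":[0,0,0],"linear":[0,-0.015,0],"grip":0.05},{"delta_rot":[0,0,0],"linear":[0,-0.015,0],"grip":0.05},{"delta_rot":[0,0,0],"linear":[0,-0.015,0],"grip":0.05},{"delta_rot":[0,0,0],"linear":[0,-0.015,0],"grip":0.05}])

```text
t: 3.0
tool_pos: [0.5695, 0.2425, 0.2378]
tool_rot: [2.109, 2.326, 0.003]
contact_force: [2.3, -0.6, 1.9]
opening: 0.0504
grip_force: 1.0
```

jog_arm(steps=[{"delta_rot":[0,0,0],"linear":[0,-0.012,0],"grip":0.05},{"delta_rot":[0,0,0],"linear":[0,-0.012,0],"grip":0.05},{"delta_rot":[0,0,0],"linear":[0,-0.005,0],"grip":0.05}])

```text
t: 3.3
tool_pos: [0.5394, 0.2396, 0.237]
tool_rot: [-2.11, -2.328, 0.0]
contact_force: [3.5, 0.3, -0.7]
opening: 0.0502
grip_force: 2.3
```

jog_arm(steps=[{"delta_rot":[0,0,0],"linear":[0,-0.003,0],"grip":0.05},{"delta_rot":[0,0,0],"linear":[0,0,0],"grip":0.05}])

```text
t: 3.5
tool_pos: [0.5391, 0.2396, 0.237]
tool_rot: [2.108, 2.325, 0.007]
contact_force: [9.5, 1.6, -4.7]
opening: 0.0497
grip_force: 4.8
```

jog_arm(steps=[{"delta_rot":[0,0,0],"linear":[0,0.005,0],"grip":0.05},{"delta_rot":[0,0,0],"linear":[0,0,-0.05],"grip":0.05},{"delta_rot":[0,0,0],"linear":[0,0,-0.05],"grip":0.05},{"delta_rot":[0,0,6.65],"linear":[0,0,0],"grip":0.05},{"delta_rot":[0,0,6.65],"linear":[0,0,0],"grip":0.05},{"delta_rot":[0,0,6.65],"linear":[0,0,0],"grip":0.05},{"delta_rot":[0,0,6.65],"linear":[0,0,0],"grip":0.05}])

```text
t: 4.2
tool_pos: [0.5419, 0.2399, 0.337]
tool_rot: [-2.592, -1.773, 0.003]
contact_force: [-0.3, 1.5, -0.3]
opening: 0.0497
grip_force: 0.0
```

```bash
python3 -c "
from h import *
go((.5315,-.245,.335),(.5315,-.245,.028))
im,d=cap('top');W=cloud('top',d);m=(W[...,2]>.235)&(W[...,2]<.262)&(W[...,1]>.2)&(W[...,1]<.28)&(W[...,0]>.5)&(W[...,0]<.68)&(im.max(2)<70);print(m.sum(),W[m].mean(0))"
```

```text
t 4.2 p [0.5419 0.2399 0.337 ] phi -21.25 tilt 0.11 F [-0.3  1.5 -0.3] op 0.0497 q6 0.66
[-0.4557  0.166   0.0022]
[3.00e-04 5.00e-04 3.07e-01]
67 [0.55036649 0.23896607 0.25508596]
```

Released, with the ball at x = 0.550. Next is the lug.

jog_arm(steps=[{"delta_rot":[0,0,0],"linear":[-0.0455,0.0166,0],"grip":0.05},{"delta_rot":[0,0,0],"linear":[-0.0455,0.0166,0],"grip":0.05},{"delta_rot":[0,0,0],"linear":[-0.0455,0.0166,0],"grip":0.05},{"delta_rot":[0,0,0],"linear":[-0.0455,0.0166,0],"grip":0.05},{"delta_rot":[0,0,0],"linear":[-0.0455,0.0166,0],"grip":0.05},{"delta_rot":[0,0,0],"linear":[-0.0455,0.0166,0],"grip":0.05},{"delta_rot":[0,0,0],"linear":[-0.0455,0.0166,0],"grip":0.05},{"delta_rot":[0,0,0],"linear":[-0.0455,0.0166,0],"grip":0.05},{"delta_rot":[0,0,0],"linear":[-0.0455,0.0166,0],"grip":0.05},{"delta_rot":[0,0,0],"linear":[-0.0455,0.0166,0],"grip":0.05}])

```text
t: 5.25
tool_pos: [0.5338, -0.2462, 0.3371]
tool_rot: [-2.586, -1.782, 0.0]
contact_force: [0.8, 0.2, 0.6]
opening: 0.0499
grip_force: 0.0
```

jog_arm(steps=[{"delta_rot":[0,0,0],"linear":[0,0,0.05],"grip":0.05},{"delta_rot":[0,0,0],"linear":[0,0,0.05],"grip":0.05},{"delta_rot":[0,0,0],"linear":[0,0,0.05],"grip":0.05},{"delta_rot":[0,0,0],"linear":[0,0,0.05],"grip":0.05}])

```text
t: 5.65
tool_pos: [0.5339, -0.2443, 0.1353]
tool_rot: [-2.587, -1.781, 0.0]
contact_force: [-0.6, 0.7, 0.2]
opening: 0.0498
grip_force: 0.0
```

```bash
python3 -c "
from h import *
go((.5315,-.245,.030))"
```

```text
t 5.65 p [ 0.5339 -0.2443  0.1353] phi -20.89 tilt 0.05 F [-0.6  0.7  0.2] op 0.0498 q6 -0.19
[-0.0015 -0.0019  0.1053]
```

jog_arm(steps=[{"delta_rot":[0,0,0],"linear":[-0.001,-0.002,0.04],"grip":0.05},{"delta_rot":[0,0,0],"linear":[0,0,0.04],"grip":0.05},{"delta_rot":[0,0,0],"linear":[0,0,0.024],"grip":0.05},{"delta_rot":[0,0,0],"linear":[0,0,0],"grip":0.0},{"delta_rot":[0,0,0],"linear":[0,0,0],"grip":0.0},{"delta_rot":[0,0,0],"linear":[0,0,0],"grip":0.0},{"delta_rot":[0,0,0],"linear":[0,0,0],"grip":0.0}], newtons=60)

```text
t: 6.35
tool_pos: [0.5332, -0.2453, 0.0353]
tool_rot: [2.586, 1.779, 0.002]
contact_force: [-0.2, -0.1, 0.1]
opening: 0.0109
grip_force: 60.6
```

```bash
python3 - <<'E'
from h import *
o=ctrl.get_obs()
go()
# foot height: gray points near jack axis in scene view, lowest z; radius ~31
im,d=cap('scene');W=cloud('scene',d)
a=np.array([.605,.1055]);r=np.linalg.norm(W[...,:2]-a,axis=-1)
m=(r>.024)&(r<.034)&(W[...,2]<.085)&(W[...,0]>.61)
z=W[m][:,2];print(np.histogram(z,bins=np.arange(0,.09,.005)))
X=W[m&(W[...,2]>.022)&(W[...,2]<.05)];A=np.c_[2*X[:,:2],np.ones(len(X))];s=np.linalg.lstsq(A,(X[:,:2]**2).sum(1),rcond=None)[0];print('axis fit',s[:2],np.sqrt(s[2]+s[:2]@s[:2]),len(X))
t,dt=load('top');Wt=cloud('top',dt)
for nm,w in(('s',W),('t',Wt)):
  rr=np.linalg.norm(w[...,:2]-a,axis=-1);m=(abs(w[...,2]-.225)<.004)&(rr<.045);print(nm,'head',cv2.minEnclosingCircle((w[m][:,:2]*1000).astype(np.float32)))
E
```

```text
t 6.35 p [ 0.5332 -0.2453  0.0353] phi -20.94 tilt 0.17 F [-0.2 -0.1  0.1] op 0.0109 q6 -0.19
(array([57,  2,  0,  0,  0,  7,  9,  9, 58, 18,  0,  0,  0,  0,  0,  0,  0]), array([0.   , 0.005, 0.01 , 0.015, 0.02 , 0.025, 0.03 , 0.035, 0.04 ,
       0.045, 0.05 , 0.055, 0.06 , 0.065, 0.07 , 0.075, 0.08 , 0.085]))
axis fit [0.60763554 0.10370861] 0.026432747868897506 101
s head ((605.657470703125, 103.03255462646484), 33.36945343017578)
t head ((604.0203857421875, 104.53059387207031), 32.71570587158203)
```

jog_arm(steps=[{"delta_rot":[0,0,0],"linear":[0.0205,-0.005,0],"grip":0.0},{"delta_rot":[0,0,0],"linear":[0.0205,-0.005,0],"grip":0.0},{"delta_rot":[0,0,0],"linear":[0.0205,-0.005,0],"grip":0.0},{"delta_rot":[0,0,0],"linear":[0.0205,-0.005,0],"grip":0.0},{"delta_rot":[0,0,0],"linear":[0.0205,-0.005,0],"grip":0.0},{"delta_rot":[0,0,0],"linear":[0.0205,-0.005,0],"grip":0.0},{"delta_rot":[0,0,0],"linear":[0.0205,-0.005,0],"grip":0.0},{"delta_rot":[0,0,0],"linear":[0.0205,-0.005,0],"grip":0.0}])

```text
t: 7.2
tool_pos: [0.5549, -0.0777, 0.0354]
tool_rot: [2.585, 1.777, 0.002]
contact_force: [-0.7, -4.2, 0.3]
opening: 0.0109
grip_force: 60.7
```

```bash
python3 - <<'E'
from h import *
go()
for n in('scene','top'):
    im,d=cap(n)
    if n=='scene': save(cv2.resize(im[150:310,250:490],(780,520)),'s2.png')
E
```

```text
t 7.2 p [ 0.5549 -0.0777  0.0354] phi -20.98 tilt 0.24 F [-0.7 -4.2  0.3] op 0.0109 q6 0.1
```

View pics/s2.png

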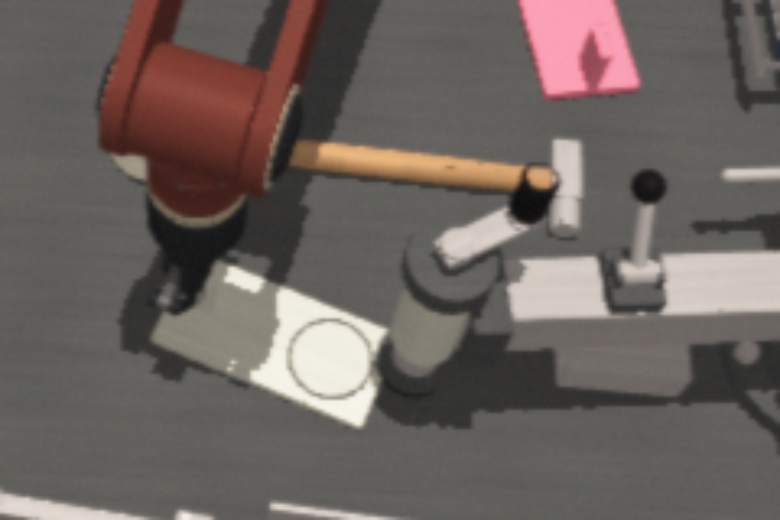

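The lever now leans away from the camera (ball at crop (648,185)), so it is released. The plate is in the grip with its ring at crop (330,358), about 62 mm short of the foot. I'll measure the ring.

```bash
cat > ring.py <<'E'
from h import *
for n in('scene','top'):
    im,d=load(n)
    p=proj(n,(.597,.045,.012)).round().astype(int); u0,v0=p-28;g=cv2.cvtColor(im,cv2.COLOR_RGB2GRAY)[v0:v0+56,u0:u0+56].astype(int)
    q=(cv2.morphologyEx(g.astype(np.uint8),cv2.MORPH_BLACKHAT,np.ones((5,5)))>25)
    vv,uu=np.nonzero(q);Q=np.array([ray(n,u+u0,v+v0,.012)[:2] for u,v in zip(uu,vv)])
    c=np.array([.597,.045]);tol=.012
    for tol in(.014,.01,.007,.005,.004,.004):
        K=Q[abs(np.linalg.norm(Q-c,axis=1)-.0345)<tol]
        A=np.c_[2*K,np.ones(len(K))];s=np.linalg.lstsq(A,(K**2).sum(1),rcond=None)[0];c=s[:2]
    print(n,c,np.sqrt(s[2]+c@c),len(K))
go()
E
python3 ring.py
```

```text
scene [0.59758958 0.03856504] 0.034439115045106564 117
top [0.59810047 0.04349047] 0.03509327558628715 79
t 7.3 p [ 0.5552 -0.0751  0.0353] phi -20.86 tilt 0.22 F [1.1 5.8 4.4] op 0.011 q6 0.09
```

jog_arm(steps=[{"delta_rot":[0,0,0],"linear":[0.0151,-0.0038,0],"grip":0.0},{"delta_rot":[0,0,0],"linear":[0.0151,-0.0038,0],"grip":0.0},{"delta_rot":[0,0,0],"linear":[0.0151,-0.0038,0],"grip":0.0},{"delta_rot":[0,0,0],"linear":[0.0151,-0.0038,0],"grip":0.0},{"delta_rot":[0,0,0],"linear":[0,0,0],"grip":0.0},{"delta_rot":[0,0,0],"linear":[0,0,0],"grip":0.0}])

```text
t: 7.9
tool_pos: [0.5628, -0.0147, 0.0353]
tool_rot: [2.588, 1.779, 0.007]
contact_force: [0.6, 5.9, 6.7]
opening: 0.0108
grip_force: 61.5
```

```bash
python3 - <<'E'
from h import *
go()
o=[]
for n in('scene','top'):
    im,d=cap(n)
    p=proj(n,(.585,.05,.012)).round().astype(int); o.append(cv2.resize(im[p[1]-60:p[1]+60,p[0]-60:p[0]+60],(398,398),interpolation=cv2.INTER_CUBIC))
save(np.hstack(o),'s3.png')
# visible ring arc points / plate edges fitted
for n in('scene','top'):
    im,d=load(n);W=cloud(n,d)
    m=(im.min(2)>165)&(abs(W[...,2]-.012)<.006)&(W[...,0]>.48)&(W[...,0]<.68)&(W[...,1]>-.1)&(W[...,1]<.2)
    P=W[m][:,:2];e=np.array([.357,.934]);f=np.array([.934,-.357]);
    print(n,m.sum(),'along',np.percentile(P@e,[.5,99.5]),'across',np.percentile(P@f,[.5,99.5]),'target along',np.array([.605,.1045])@e,'across',np.array([.605,.1045])@f)
E
```

```text
t 7.9 p [ 0.5628 -0.0147  0.0353] phi -21.0 tilt 0.26 F [0.6 5.9 6.7] op 0.0108 q6 0.21
scene 486 along [0.20307654 0.35422469] across [0.48618949 0.57453877] target along 0.313588 across 0.5277634999999999
top 177 along [0.16788473 0.33063969] across [0.4843762  0.57350286] target along 0.313588 across 0.5277634999999999
```

View pics/s3.png

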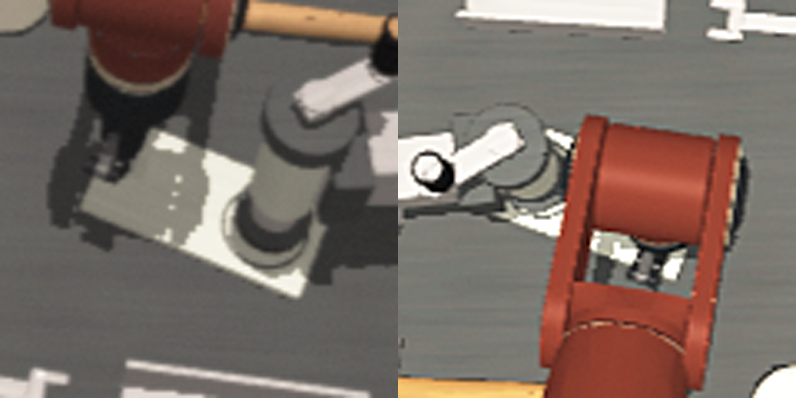

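jog_arm(steps=[{"delta_rot":[0,0,0],"linear":[0,0,0],"grip":0.05},{"delta_rot":[0,0,0],"linear":[0,0,0],"grip":0.05},{"delta_rot":[0,0,0],"linear":[0,0,-0.03],"grip":0.05},{"delta_rot":[0,0,0],"linear":[0,0,-0.05],"grip":0.05},{"delta_rot":[0,0,0],"linear":[0,0,-0.05],"grip":0.05},{"delta_rot":[0,0,0],"linear":[0,0,-0.05],"grip":0.05},{"delta_rot":[0,0,0],"linear":[0,0,-0.05],"grip":0.05},{"delta_rot":[0,0,0],"linear":[0,0,-0.05],"grip":0.05},{"delta_rot":[0,0,0],"linear":[0,0,-0.04],"grip":0.05}])

```text
t: 8.9
tool_pos: [0.561, -0.0159, 0.3566]
tool_rot: [2.588, 1.778, 0.003]
contact_force: [0.5, -0.4, 0.3]
opening: 0.05
grip_force: 0.0
```

```bash
python3 - <<'E'
from h import *
go((.579,.153,.35),(.579,.153,.253))
im,d=cap('scene');W=cloud('scene',d)
a=np.array([.605,.1045]);r=np.linalg.norm(W[...,:2]-a,axis=-1)
k=(im.max(2)<90)&(W[...,2]>.25)&(W[...,2]<.302)&(r<.09);kk=(abs(W[...,2]-.298)<.004)&(r<.09)
print('knob',W[k].mean(0),W[kk].mean(0),W[kk].min(0),W[kk].max(0),k.sum(),kk.sum())
m=(im.min(2)>165)&(abs(W[...,2]-.012)<.006)&(W[...,0]>.48)&(W[...,0]<.68)&(W[...,1]>-.1)&(W[...,1]<.2)
P=W[m][:,:2];e=np.array([.357,.934]);f=np.array([.934,-.357])
print('along',np.percentile(P@e,[.3,99.7]),'across',np.percentile(P@f,[.3,99.7]))
h=(abs(W[...,2]-.225)<.004)&(r<.045);print('head',cv2.minEnclosingCircle((W[h][:,:2]*1000).astype(np.float32)))
E
```

```text
t 8.9 p [ 0.561  -0.0159  0.3566] phi -21.02 tilt 0.15 F [ 0.5 -0.4  0.3] op 0.05 q6 0.21
[ 0.1641 -0.0437  0.0065]
[-0.     -0.0003  0.097 ]
knob [0.58582858 0.14820801 0.2789971 ] [0.58132592 0.14959879 0.29674719] [0.56506613 0.13917647 0.29400255] [0.59095261 0.16327105 0.29984607] 139 43
along [0.16769557 0.3542181 ] across [0.4853333  0.57488836]
head ((605.450439453125, 102.73797607421875), 33.49291229248047)
```

jog_arm(steps=[{"delta_rot":[0,0,0],"linear":[0.0405,-0.0109,0],"grip":0.05},{"delta_rot":[0,0,0],"linear":[0.0405,-0.0109,0],"grip":0.05},{"delta_rot":[0,0,0],"linear":[0.0405,-0.0109,0],"grip":0.05},{"delta_rot":[0,0,0],"linear":[0.0405,-0.0109,0],"grip":0.05},{"delta_rot":[0,0,0],"linear":[0,0,0.03],"grip":0.05},{"delta_rot":[0,0,0],"linear":[0,0,0.03],"grip":0.05},{"delta_rot":[0,0,0],"linear":[0,0,0.025],"grip":0.05},{"delta_rot":[0,0,0],"linear":[0,0,0.014],"grip":0.05},{"delta_rot":[0,0,0],"linear":[0,0,0],"grip":0.05}])

```text
t: 9.85
tool_pos: [0.5768, 0.151, 0.2509]
tool_rot: [-2.587, -1.778, 0.008]
contact_force: [0.7, -0.1, -0.1]
opening: 0.05
grip_force: 0.0
```

```bash
python3 -c "
from h import *
go((.578,.151,.255))"
```

```text
t 9.85 p [0.5768 0.151  0.2509] phi -21.01 tilt 0.33 F [ 0.7 -0.1 -0.1] op 0.05 q6 0.5
[ 0.0004  0.0011 -0.0041]
```

jog_arm(steps=[{"delta_rot":[0,0,0],"linear":[0,0.001,-0.005],"grip":0.05},{"delta_rot":[0,0,0],"linear":[0,0,0],"grip":0.0},{"delta_rot":[0,0,0],"linear":[0,0,0],"grip":0.0},{"delta_rot":[0,0,0],"linear":[0,0,0],"grip":0.0},{"delta_rot":[0,0,0],"linear":[0,0,0],"grip":0.0}], newtons=40)

```text
t: 10.35
tool_pos: [0.5796, 0.1519, 0.2625]
tool_rot: [2.588, 1.78, 0.005]
contact_force: [-3.8, 1.6, 6.5]
opening: 0.0248
grip_force: 39.2
```

```bash
cat > crank.py <<'E'
from h import *
import sys
# args: step deg, n
C=np.array([.605,.1038]);R0=.055
o=ctrl.get_obs();p=o['tool_pos'];R=Ro.from_rotvec(o['tool_rot']).as_matrix()
v=p[:2]-C;th=np.arctan2(v[1],v[0]);tg=np.array([-np.sin(th),np.cos(th)])
F=o['contact_force'][:2]
print('t',round(o['t'],2),'th',np.degrees(th).round(1),'r',np.linalg.norm(v).round(4),'z',p[2].round(4),'Fccw',(F@tg).round(2),'Frad',(F@v/np.linalg.norm(v)).round(2),'grip',o['opening'].round(4))
if len(sys.argv)>1:
    s,n=float(sys.argv[1]),int(sys.argv[2]);q=p.copy();z=float(sys.argv[3]) if len(sys.argv)>3 else p[2]
    for i in range(1,n+1):
        a=th-np.radians(s*i);T=np.r_[C+R0*np.array([np.cos(a),np.sin(a)]),z];print((R.T@(T-q)).round(4).tolist());q=T
E
python3 crank.py 25 10
```

```text
Traceback (most recent call last):
  File "crank.py", line 8, in <module>
    print('t',round(o['t'],2),'th',np.degrees(th).round(1),'r',np.linalg.norm(v).round(4),'z',p[2].round(4),'Fccw',(F@tg).round(2),'Frad',(F@v/np.linalg.norm(v)).round(2),'grip',o['opening'].round(4))
                                                                                                                                                                                  ^^^^^^^^^^^^^^^^^^
AttributeError: 'float' object has no attribute 'round'
```

```bash
sed -i "s/o\['opening'\].round(4)/round(o['opening'],4),'Fz',o['contact_force'][2].round(1)/" crank.py; python3 crank.py 20 9
```

```text
t 10.35 th 117.9 r 0.0544 z 0.2625 Fccw 2.63 Frad 3.22 grip 0.0248 Fz 6.5
[0.0124, 0.0144, 0.0001]
[0.0062, 0.0181, 0.0]
[-0.0004, 0.0191, 0.0]
[-0.0069, 0.0178, 0.0]
[-0.0126, 0.0144, -0.0]
[-0.0167, 0.0092, -0.0]
[-0.0189, 0.0029, -0.0]
[-0.0187, -0.0037, -0.0]
[-0.0163, -0.0099, -0.0001]
```

jog_arm(steps=[{"delta_rot":[0,0,0],"linear":[0.0124,0.0144,-0.003],"grip":0.0},{"delta_rot":[0,0,0],"linear":[0.0062,0.0181,0],"grip":0.0},{"delta_rot":[0,0,0],"linear":[-0.0004,0.0191,0],"grip":0.0},{"delta_rot":[0,0,0],"linear":[-0.0069,0.0178,0],"grip":0.0}])

```text
t: 10.75
tool_pos: [0.6478, 0.1384, 0.2626]
tool_rot: [-2.585, -1.78, 0.001]
contact_force: [-7.3, 2.3, 1.4]
opening: 0.0243
grip_force: 40.4
```

```bash
python3 crank.py 20 10
```

```text
t 10.75 th 38.9 r 0.055 z 0.2626 Fccw 6.41 Frad -4.25 grip 0.0243 Fz 1.4
[-0.0124, 0.0146, -0.0001]
[-0.0166, 0.0095, -0.0001]
[-0.0188, 0.0032, -0.0]
[-0.0188, -0.0034, -0.0]
[-0.0165, -0.0096, 0.0]
[-0.0122, -0.0147, 0.0]
[-0.0065, -0.018, 0.0]
[0.0001, -0.0191, 0.0001]
[0.0066, -0.0179, 0.0001]
[0.0123, -0.0146, 0.0001]
```

jog_arm(steps=[{"delta_rot":[0,0,0],"linear":[-0.0124,0.0146,0],"grip":0.0},{"delta_rot":[0,0,0],"linear":[-0.0166,0.0095,0],"grip":0.0},{"delta_rot":[0,0,0],"linear":[-0.0188,0.0032,0],"grip":0.0},{"delta_rot":[0,0,0],"linear":[-0.0188,-0.0034,0],"grip":0.0},{"delta_rot":[0,0,0],"linear":[-0.0165,-0.0096,0],"grip":0.0},{"delta_rot":[0,0,0],"linear":[-0.0122,-0.0147,0],"grip":0.0},{"delta_rot":[0,0,0],"linear":[0,0,0],"grip":0.0}])

```text
t: 11.45
tool_pos: [0.6119, 0.0486, 0.2626]
tool_rot: [-2.587, -1.778, 0.0]
contact_force: [-4.8, 2.9, -0.4]
opening: 0.0247
grip_force: 40.6
```

```bash
cat > foot.py <<'E'
from h import *
im,d=cap('scene');W=cloud('scene',d)
a=np.array([.605,.1038]);r=np.linalg.norm(W[...,:2]-a,axis=-1)
m=(r>.0275)&(r<.035)&(W[...,2]<.085)&(W[...,2]>.016)&(W[...,0]>.60)
print('side z',np.percentile(W[m][:,2],[2,98]).round(4),m.sum())
m=(r<.029)&(r>.02)&(W[...,2]>.02)&(W[...,2]<.06)
X=W[m];print('top face z',np.percentile(X[:,2],[10,50,75,90]).round(4),m.sum())
E
python3 foot.py; python3 crank.py 20 8
```

```text
side z [0.0167 0.0386] 88
top face z [0.0319 0.0348 0.0364 0.0375] 123
t 11.5 th -82.8 r 0.0556 z 0.2626 Fccw -6.07 Frad -3.36 grip 0.0244 Fz -0.5
[-0.0054, -0.0184, 0.0001]
[0.0006, -0.0191, 0.0001]
[0.0071, -0.0177, 0.0001]
[0.0127, -0.0142, 0.0]
[0.0168, -0.009, 0.0]
[0.0189, -0.0027, 0.0]
[0.0187, 0.0039, -0.0]
[0.0162, 0.0101, -0.0]
```

jog_arm(steps=[{"delta_rot":[0,0,0],"linear":[-0.0054,-0.0184,0],"grip":0.0},{"delta_rot":[0,0,0],"linear":[0.0006,-0.0191,0],"grip":0.0},{"delta_rot":[0,0,0],"linear":[0.0071,-0.0177,0],"grip":0.0},{"delta_rot":[0,0,0],"linear":[0.0127,-0.0142,0],"grip":0.0},{"delta_rot":[0,0,0],"linear":[0,0,0],"grip":0.0},{"delta_rot":[0,0,0],"linear":[0,0,0],"grip":0.0}])

```text
t: 12.1
tool_pos: [0.5528, 0.0874, 0.2626]
tool_rot: [-2.586, -1.78, 0.005]
contact_force: [-8.5, 2.2, 1.0]
opening: 0.0245
grip_force: 41.1
```

```bash
cat >> foot.py <<'E'
c=proj('scene',(.62,.1,.035)).round().astype(int)
r2=(r<.0285)&(W[...,0]>.612)&(W[...,2]>.02)&(W[...,2]<.08)
print('hist',np.histogram(W[r2][:,2],bins=np.arange(.02,.062,.002))[0])
E
python3 foot.py; python3 crank.py 20 8
python3 - <<'E'
from h import *
im,d=load('scene');c=proj('scene',(.62,.1,.03)).round().astype(int)
save(cv2.resize(im[c[1]-45:c[1]+45,c[0]-60:c[0]+60],(780,585),interpolation=cv2.INTER_CUBIC),'foot1.png')
E
```

```text
side z [0.0167 0.0356] 79
top face z [0.0288 0.031  0.0325 0.0337] 124
hist [ 0  0  0  3 20 23 32 10  3  5  4  3  2  5  2  7  1  5  5  4]
t 12.15 th -162.6 r 0.0547 z 0.2626 Fccw -4.28 Frad 8.7 grip 0.0248 Fz 2.1
[0.0166, -0.0093, 0.0]
[0.0189, -0.0028, 0.0]
[0.0187, 0.0039, -0.0]
[0.0163, 0.01, -0.0001]
[0.0118, 0.015, -0.0001]
[0.006, 0.0181, -0.0001]
[-0.0006, 0.0191, -0.0001]
[-0.0071, 0.0178, -0.0001]
```

View pics/foot1.png

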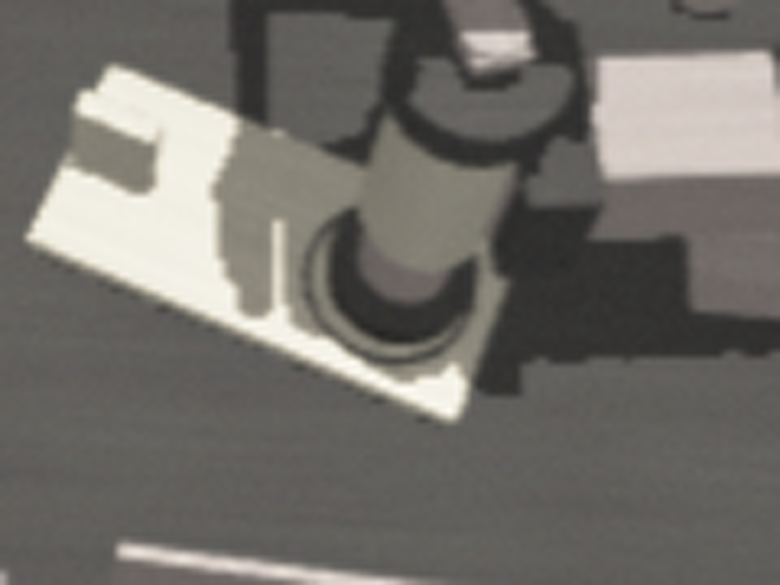

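The foot is seen at crop (405,290), inside the ring, with the ring's lower and left arcs clear. It still has about 4–5 mm to go. I'll continue in shorter winds.

jog_arm(steps=[{"delta_rot":[0,0,0],"linear":[0.0166,-0.0093,0],"grip":0.0},{"delta_rot":[0,0,0],"linear":[0.0189,-0.0028,0],"grip":0.0},{"delta_rot":[0,0,0],"linear":[0.0187,0.0039,0],"grip":0.0},{"delta_rot":[0,0,0],"linear":[0,0,0],"grip":0.0},{"delta_rot":[0,0,0],"linear":[0,0,0],"grip":0.0}])

```text
t: 12.65
tool_pos: [0.5666, 0.1423, 0.2626]
tool_rot: [-2.585, -1.78, -0.006]
contact_force: [-0.5, 8.2, -1.9]
opening: 0.0247
grip_force: 40.8
```

```bash
python3 foot.py; python3 crank.py 20 4
```

```text
side z [0.0165 0.033 ] 78
top face z [0.0267 0.0296 0.0311 0.0331] 118
hist [ 0  0  3 19 26 27 14  4  3  1  7  3  1  4  6  2  4  5  3  2]
t 12.7 th 135.0 r 0.0544 z 0.2626 Fccw -5.18 Frad 5.84 grip 0.0248 Fz -1.1
[0.0161, 0.0102, 0.0001]
[0.0112, 0.0155, 0.0001]
[0.0052, 0.0184, 0.0]
[-0.0013, 0.0191, -0.0]
```

jog_arm(steps=[{"delta_rot":[0,0,0],"linear":[0.0161,0.0102,0],"grip":0.0},{"delta_rot":[0,0,0],"linear":[0.0112,0.0155,0],"grip":0.0},{"delta_rot":[0,0,0],"linear":[0,0,0],"grip":0.0},{"delta_rot":[0,0,0],"linear":[0,0,0],"grip":0.0}])

```text
t: 13.1
tool_pos: [0.6012, 0.1581, 0.2627]
tool_rot: [-2.587, -1.78, -0.009]
contact_force: [3.1, 6.8, -2.4]
opening: 0.0245
grip_force: 40.9
```

```bash
for i in 1 2 3; do python3 foot.py;python3 crank.py; done; python3 crank.py 20 4
```

```text
side z [0.0165 0.0337] 80
top face z [0.0268 0.0291 0.0308 0.0323] 119
hist [ 0  0  6 13 33 24 14  8  0  2  5  2  5  4  0  6  4  4  7  2]
t 13.15 th 94.0 r 0.0544 z 0.2627 Fccw -5.52 Frad 7.04 grip 0.0249 Fz -3.4
side z [0.0162 0.0325] 74
top face z [0.027  0.0294 0.0306 0.0315] 119
hist [ 0  0  3 14 35 27  5  4  5  2  6  2  7  3  4  2  3  1  7  4]
t 13.2 th 94.0 r 0.0544 z 0.2627 Fccw -4.22 Frad 5.98 grip 0.0244 Fz -2.5
side z [0.0168 0.0331] 76
top face z [0.0265 0.0297 0.0314 0.0322] 124
hist [ 0  0  3 15 34 21 11  6  5  4  3  3  4  2  4  6  4  3  5  4]
t 13.25 th 94.0 r 0.0544 z 0.2627 Fccw -4.94 Frad 6.97 grip 0.0245 Fz -2.3
t 13.25 th 94.0 r 0.0544 z 0.2627 Fccw -4.94 Frad 6.97 grip 0.0245 Fz -2.3
[0.0055, 0.0182, 0.0001]
[-0.0017, 0.019, 0.0]
[-0.0081, 0.0173, -0.0]
[-0.0135, 0.0135, -0.0]
```

jog_arm(steps=[{"delta_rot":[0,0,0],"linear":[0.0055,0.0182,0],"grip":0.0},{"delta_rot":[0,0,0],"linear":[-0.0017,0.019,0],"grip":0.0},{"delta_rot":[0,0,0],"linear":[-0.0081,0.0173,0],"grip":0.0},{"delta_rot":[0,0,0],"linear":[0,0,0],"grip":0.0},{"delta_rot":[0,0,0],"linear":[0,0,0],"grip":0.0}])

```text
t: 13.75
tool_pos: [0.6515, 0.1328, 0.2627]
tool_rot: [2.587, 1.778, 0.01]
contact_force: [7.6, 3.0, -3.8]
opening: 0.0247
grip_force: 41.1
```

```bash
for i in 1 2 3 4; do python3 foot.py|head -2;python3 crank.py; done; python3 crank.py 10 4
```

```text
side z [0.0164 0.0335] 78
top face z [0.0275 0.0298 0.0309 0.032 ] 114
t 13.8 th 31.9 r 0.0548 z 0.2627 Fccw -0.91 Frad 8.84 grip 0.0247 Fz -3.9
side z [0.0166 0.033 ] 77
top face z [0.0272 0.0293 0.0309 0.0323] 121
t 13.85 th 32.0 r 0.0547 z 0.2627 Fccw -1.2 Frad 7.83 grip 0.0246 Fz -3.4
side z [0.0163 0.0327] 78
top face z [0.0272 0.0297 0.0314 0.0325] 122
t 13.9 th 32.0 r 0.0547 z 0.2627 Fccw -1.63 Frad 8.41 grip 0.0244 Fz -4.5
side z [0.0166 0.0338] 75
top face z [0.0269 0.0294 0.031  0.0323] 119
t 13.95 th 32.0 r 0.0547 z 0.2627 Fccw -2.23 Frad 7.98 grip 0.0244 Fz -3.6
t 13.95 th 32.0 r 0.0547 z 0.2627 Fccw -2.23 Frad 7.98 grip 0.0244 Fz -3.6
[-0.0062, 0.0073, 0.0]
[-0.0076, 0.0059, 0.0]
[-0.0085, 0.0045, -0.0]
[-0.0091, 0.003, -0.0]
```

Touch was at about 328° wound, because the foot's height has been constant from there on. It is now about 118° past touch, and the push back is up by roughly 3 N. I'll add a small final nudge.

jog_arm(steps=[{"delta_rot":[0,0,0],"linear":[-0.005,0.0058,0],"grip":0.0},{"delta_rot":[0,0,0],"linear":[0,0,0],"grip":0.0},{"delta_rot":[0,0,0],"linear":[0,0,0],"grip":0.0}])

```text
t: 14.25
tool_pos: [0.6544, 0.1276, 0.2627]
tool_rot: [-2.588, -1.78, -0.011]
contact_force: [5.2, 7.7, -2.9]
opening: 0.0246
grip_force: 41.1
```

```bash
for i in 1 2 3; do python3 foot.py|head -1;python3 crank.py; done
```

```text
side z [0.0165 0.0335] 80
t 14.3 th 25.7 r 0.0548 z 0.2627 Fccw 3.37 Frad 8.3 grip 0.0245 Fz -3.5
side z [0.0169 0.0331] 73
t 14.35 th 25.7 r 0.0548 z 0.2627 Fccw 3.9 Frad 8.03 grip 0.0244 Fz -3.4
side z [0.0161 0.0336] 75
t 14.4 th 25.7 r 0.0548 z 0.2626 Fccw 2.63 Frad 7.6 grip 0.0247 Fz -3.6
```

jog_arm(steps=[{"delta_rot":[0,0,0],"linear":[0,0,0],"grip":0.05},{"delta_rot":[0,0,0],"linear":[0,0,0],"grip":0.05},{"delta_rot":[0,0,0],"linear":[0,0,-0.03],"grip":0.05},{"delta_rot":[0,0,0],"linear":[0,0,-0.04],"grip":0.05},{"delta_rot":[0,0,-6.65],"linear":[0,0,-0.01],"grip":0.05},{"delta_rot":[0,0,-6.65],"linear":[0,0,0],"grip":0.05},{"delta_rot":[0,0,-6.65],"linear":[0,0,0],"grip":0.05},{"delta_rot":[0,0,-6.65],"linear":[0,0,0],"grip":0.05}])

```text
t: 15.2
tool_pos: [0.6528, 0.1256, 0.3431]
tool_rot: [2.104, 2.331, 0.001]
contact_force: [-0.3, -0.3, 0.3]
opening: 0.05
grip_force: 0.0
```

```bash
python3 -c "
from h import *
go((.551,.241,.34),(.551,.241,.236),(.641,.25,.236))
im,d=cap('scene');W=cloud('scene',d);r=np.linalg.norm(W[...,:2]-[.605,.1038],axis=-1);kk=(abs(W[...,2]-.298)<.004)&(r<.09);print(W[kk].min(0),W[kk].max(0),kk.sum())"
```

```text
t 15.2 p [0.6528 0.1256 0.3431] phi 5.85 tilt 0.09 F [-0.3 -0.3  0.3] op 0.05 q6 -0.02
[ 0.1252 -0.0896  0.0029]
[ 1.00e-04 -1.00e-04  1.04e-01]
[-0.0002  0.0904  0.0001]
[0.64133008 0.11582953 0.29423574] [0.66791123 0.13883338 0.29950828] 44
```

jog_arm(steps=[{"delta_rot":[0,0,0],"linear":[0.0313,-0.0224,0],"grip":0.05},{"delta_rot":[0,0,0],"linear":[0.0313,-0.0224,0],"grip":0.05},{"delta_rot":[0,0,0],"linear":[0.0313,-0.0224,0],"grip":0.05},{"delta_rot":[0,0,0],"linear":[0.0313,-0.0224,0],"grip":0.05},{"delta_rot":[0,0,0],"linear":[0,0,0.03],"grip":0.05},{"delta_rot":[0,0,0],"linear":[0,0,0.03],"grip":0.05},{"delta_rot":[0,0,0],"linear":[0,0,0.027],"grip":0.05},{"delta_rot":[0,0,0],"linear":[0,0,0.019],"grip":0.05},{"delta_rot":[0,0,0],"linear":[0,0,0],"grip":0.05}])

```text
t: 16.15
tool_pos: [0.5495, 0.2413, 0.2326]
tool_rot: [-2.11, -2.323, 0.009]
contact_force: [0.2, 0.2, -0.1]
opening: 0.05
grip_force: 0.0
```

jog_arm(steps=[{"delta_rot":[0,0,0],"linear":[0,0.015,0],"grip":0.05},{"delta_rot":[0,0,0],"linear":[0,0.015,0],"grip":0.05},{"delta_rot":[0,0,0],"linear":[0,0.015,0],"grip":0.05},{"delta_rot":[0,0,0],"linear":[0,0.015,0],"grip":0.05},{"delta_rot":[0,0,0],"linear":[0,0.015,0],"grip":0.05},{"delta_rot":[0,0,0],"linear":[0,0.008,0],"grip":0.05}])

```text
t: 16.75
tool_pos: [0.6348, 0.2502, 0.2377]
tool_rot: [2.111, 2.326, 0.001]
contact_force: [-2.2, -0.8, -1.3]
opening: 0.0503
grip_force: 0.9
```

jog_arm(steps=[{"delta_rot":[0,0,0],"linear":[0,0.006,0],"grip":0.05},{"delta_rot":[0,0,0],"linear":[0,0.003,0],"grip":0.05},{"delta_rot":[0,0,0],"linear":[0,0,0],"grip":0.05}])

```text
t: 17.05
tool_pos: [0.6431, 0.2513, 0.2368]
tool_rot: [2.11, 2.327, 0.001]
contact_force: [-0.5, 0.5, 0.0]
opening: 0.0498
grip_force: 0.2
```

jog_arm(steps=[{"delta_rot":[0,0,0],"linear":[0,0.002,0],"grip":0.05},{"delta_rot":[0,0,0],"linear":[0,0.002,0],"grip":0.05},{"delta_rot":[0,0,0],"linear":[0,0,0],"grip":0.05}])

```text
t: 17.35
tool_pos: [0.6445, 0.2515, 0.2364]
tool_rot: [-2.107, -2.325, 0.008]
contact_force: [-9.1, -2.2, 3.5]
opening: 0.0501
grip_force: 4.4
```

At the stop (9 N). I'll back off, rise and check.

jog_arm(steps=[{"delta_rot":[0,0,0],"linear":[0,-0.01,0],"grip":0.05},{"delta_rot":[0,0,0],"linear":[0,0,-0.05],"grip":0.05},{"delta_rot":[0,0,0],"linear":[0,0,-0.05],"grip":0.05},{"delta_rot":[0,0,0],"linear":[0.04,0,0],"grip":0.05},{"delta_rot":[0,0,0],"linear":[0.04,0,0],"grip":0.05},{"delta_rot":[0,0,0],"linear":[0.04,0,0],"grip":0.05}])

```text
t: 17.95
tool_pos: [0.6251, 0.3713, 0.3378]
tool_rot: [2.11, 2.326, 0.005]
contact_force: [0.6, -0.9, -0.7]
opening: 0.0507
grip_force: 0.0
```

```bash
python3 foot.py; python3 - <<'E'
from h import *
im,d=load('scene');save(cv2.resize(im[185:285,310:470],(800,500),interpolation=cv2.INTER_CUBIC),'end.png')
it,dt=cap('top')
for n,i,dd in(('scene',im,d),('top',it,dt)):
    W=cloud(n,dd);m=(W[...,2]>.235)&(W[...,2]<.262)&(W[...,1]>.2)&(W[...,1]<.28)&(W[...,0]>.5)&(W[...,0]<.68)&(i.max(2)<70);print(n,'ball',m.sum(),W[m].mean(0).round(3))
E
```

```text
side z [0.0165 0.0324] 74
top face z [0.0274 0.0298 0.0311 0.0321] 120
hist [ 0  0  2 13 34 26 10  6  4  6  4  3  4  5  4  3  2  3  3  7]
scene ball 88 [0.634 0.245 0.256]
top ball 56 [0.628 0.247 0.255]
```

View pics/end.png

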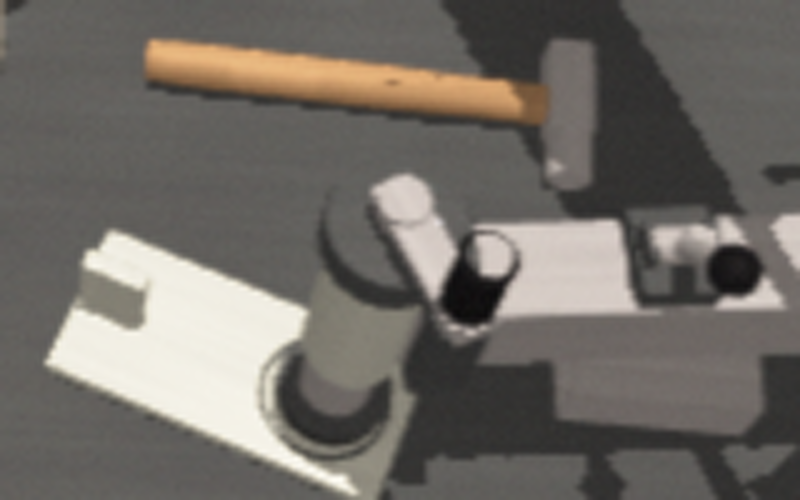

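The foot stands inside the ring, the lever is locked (ball at crop (735,268)), and the plate is flat. I'll do one numeric check of how well the foot is centred on the ring before handing in.

```bash
python3 - <<'E'
from h import *
from scipy.optimize import least_squares
im,d=load('scene');W=cloud('scene',d);n='scene'
c0=np.array([.6055,.103])
P=W[(im.min(2)>95)&(abs(W[...,2]-.012)<.006)&(W[...,0]>.48)&(W[...,0]<.68)&(W[...,1]>-.1)&(W[...,1]<.2)][:,:2]
e=np.array([.357,.934]);f=np.array([.934,-.357])
a=np.percentile(P@e,[.3,99.7]);b=np.percentile(P@f,[.3,99.7]);print('plate',a,b,'ring',e*(a.mean()+.05)+f*b.mean())
X=W[(W[...,2]>.015)&(W[...,2]<.0285)&(np.linalg.norm(W[...,:2]-c0,axis=-1)<.045)&(np.linalg.norm(W[...,:2]-c0,axis=-1)>.024)][:,:2]
r=least_squares(lambda c:np.linalg.norm(X-c,axis=1)-.031,c0,loss='soft_l1',f_scale=.002);print('foot side',r.x,len(X))
Y=W[(W[...,2]>.1)&(W[...,2]<.19)&(np.linalg.norm(W[...,:2]-c0,axis=-1)<.034)&(W[...,0]>.605)][:,:2]
r=least_squares(lambda c:np.linalg.norm(Y-c,axis=1)-.026,c0,loss='soft_l1',f_scale=.002);print('tube',r.x,len(Y))
E
```

```text
plate [0.16597547 0.35468781] [0.48556576 0.57610792] ring [0.60659  0.100341]
foot side [0.60487564 0.10199217] 102
tube [0.60466476 0.1044644 ] 322
```

```bash
python3 -c "
from station import ctrl
print(ctrl.finish_job())"
```

```text
the job is handed in; nothing more can be done
None
```

I handed the job in at about 18 s of the 72 s. The lever was released first, the plate's ring is under the foot to within about 2–4 mm, the crank is about a third of a turn past first touch (judged from where the foot stopped descending, since the push-back readings were too scattered to confirm it), and the lever is locked again.

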